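# Set a shoemaker's length stop to the mark and hold its cam lever shut

## Task

Pull the orange-headed locking pin up out of the jig and put it, point down, in the white cup. Then push the blue sliding stop along the jig until its white pointer is level with the green marker and, holding it there against its return spring, squeeze the red cam lever shut against the stop's bar. Finish while still holding the stop at the marker with the lever squeezed shut; do not let go, never shut the lever away from the marker, and leave the jar, last, hammer and brush where they are.

Things in the scene. Friction and masses are not known exactly. Their poses are not given: they have to be found in the camera images.
- jig: fixed wooden length-stop jig, a board 270 long (its x -165 to +105), 132 wide (y -66 to +66), 32 high; origin on the bench under it; x axis = direction the stop is pushed, y left of that, z up. Place varies, turned up to 30 degrees. A dark fence 20 high stands on its far end (x 93 to 105, y -50 to +50).
- slide (a joint): travel (m) of the blue T-shaped stop along the jig's +x: 0 home (the start), 0.13 at most. A spring always drives it home with 2 to 5 N, so it must be held where it is wanted. While in its socket, the pin blocks it after about 3 mm.
- push_face (a point): centre of the rear (-x) face of the stop's blue crossbar, which the fingers push towards +x; moves with the stop, axes as the jig's. The crossbar is 16 thick along x, 100 wide (jig y -50 to +50), from the board's top (z 32) up to z 74; this point is at z 53.
- bar (a point): top (z 66) of the middle of the stop's grey bar with the shut lever beside it; moves with the stop. The bar runs 85 back (-x) from the crossbar, spans jig y -10 to +2 and stands z 32 to 66. Bar and shut lever together are 20 thick (y -10 to +10), centred on the jig's middle line.
- pointer (a point): white pointer of the stop, at the foot of the crossbar's right-hand end (8 ahead of the pushed face, jig y -56, z 35); moves with the stop; a white line across the crossbar's top is level with it
- mark (a point): centre of the green marker tab (6 along x, 24 along y, 10 high), fixed on the board's right-hand edge at jig y -67, z 32 to 42; fixed through a run, somewhere 50 to 110 ahead of the pointer's home along the jig's x; axes as the jig's. The stop is right when the pointer's x along the jig equals the mark's.
- cam (a joint): angle (rad) of the red cam lever on the stop: 0 shut, flush against the grey bar; 0.28 fully open, where its spring keeps it; let go, it springs open again. 2 to 3 N at its tip towards -y shuts it. Fingers 72 apart astride the jig's middle line just behind the crossbar clear bar and open lever, and shut it as they close.
- cam_hinge (a point): top of the lever's upright hinge, 78 behind the crossbar's rear face, jig y +6, z 66
- cam_tip (a point): middle of the red lever's free end, 4 behind the crossbar, z 49, moves with the lever. The lever is an upright plate 74 long, 8 thick, z 34 to 64; open, its tip's outer side stands out to jig y +31.
- socket (a point): mouth of the pin's socket in the board: a 16 square hole 28 deep, at jig x -34, y 0, z 32 (26 ahead of the crossbar's rear face when the stop is at home)
- pin_head (a point): centre of the round orange head (24 across, 28 high) of the locking pin, about 70 g, 102 long, shaft 14 across. It starts upright in the socket, tip 4 over the bench, head z 78 to 106, above all round it. A sprung ball in the socket catches a groove near its tip: about 3 to 9 N straight up frees it; 30 of lift clears the board.
- pin_tip (a point): lower end of the pin, on its axis, 88 below the head's centre
- cup: fixed white cup, 72 across, wall 4, 60 high, open at the top; origin under its middle on the bench. It is on the left or right of the jig. The pin's tip rests on its floor, about 5 over the bench, leaning a little, with the head above the rim
- jar: bystander: brown glass jar with a lid, 60 across, 75 high; origin under its middle. On the other side of the jig from the cup
- last: bystander: wooden shoe last, 250 long, 84 wide, 88 high, beyond the jig; origin under its middle
- hammer: bystander: hammer lying far out on the right
- brush: bystander: brush lying far out on the left
There are look-alikes about, which are no part of the job. Several things look just like the part that bears pin_head: the one meant starts farthest to the robot's right.

How it is judged (in metres and radians):
On the way, in this order (a step that is already met when the one before it is completed fails the run):
1. the pin is drawn clear of the socket (z of pin_tip in the frame of jig above 0.036 m), for 0.1 s.
2. the pin stands in the cup, let go (horizontal distance between pin_tip and cup below 0.034 m and z of pin_tip in the frame of cup below 0.025 m and contact force between the fingers and pin below 0.05 N), for 0.2 s.
3. the stop is held by the fingers with its pointer at the mark (within 4 mm) while the lever is still open (x of pointer in the frame of mark between -0.004 and 0.004 m and value of joint cam above 0.2 rad and contact force between the fingers and slide above 0.5 N), for 0.2 s.
4. the lever is squeezed shut with the pointer at the mark (x of pointer in the frame of mark between -0.004 and 0.004 m and value of joint cam below 0.06 rad), for 0.2 s.
At the end, for the whole second after the job is handed in: The fingers still press the lever shut (within 0.06 rad of flush, contact over 1 N) and hold the stop still with its pointer within 4 mm of the mark along the jig; the pin stands in the cup (all of step 4 and velocity of joint slide between -0.01 and 0.01 m/s and contact force between the fingers and cam above 1 N and horizontal distance between pin_tip and cup below 0.034 m and z of pin_tip in the frame of cup below 0.025 m); the arm keeps its last pose, push and grip.
It fails at once if the lever is shut while the pointer is more than 10 mm from the mark (value of joint cam below 0.08 rad and (x of pointer in the frame of mark below -0.01 m or x of pointer in the frame of mark above 0.01 m)).
It fails at once if a bystander is moved by more than 30 mm (distance of any of jar, last, hammer, brush from where it was at the start of the episode above 0.03 m).
It fails at once if the jar is tipped over (angle between jar's own z axis and vertical above 0.6 rad).
It also fails if it takes over 51 s, if anything falls off the work surface, if the arm or the gripper's body presses on something with over 40 N, if the wrist force passes 120 N, or if a joint passes its speed limit or range.

## Robot

A 6-joint arm with a two-finger parallel gripper is mounted at the origin on the work surface. World frame = base frame: x ahead of the robot, y to its left, z up, the work surface at z = 0. Lengths are in mm, angles in rad, forces in N, time in s.
With the tool pointing down it reaches from about 275 to 1000 mm from the base axis. Payload 8.4 kg.
Tool frame: the origin (TCP) lies on the mounting face of the last link; the fingertips stand 173 mm ahead of it and the grasp point (between the pads) lies 155 mm ahead of it; z points along the fingers, y is the direction in which the jaws open and shut (so a half turn about z gives the same grasp; the last joint's range is limited). The gripper opens to 85 mm and grips with 20 to 120 N. Pads are 22 mm wide; open, the fingers measure 114 mm over their backs; the gripper's body (76 mm by 85 mm) begins 54 mm behind the grasp point. The pads swing forward as they close: fully open they stand 13 mm farther back than shut.
Start: joints at [1.348, 0.353, 1.633, -0, 1.155, -0.002], TCP at [136.88, 609.831, 404.681] pointing down, gripper open.
Joint ranges: [-2.63, 2.63], [-0.92, 2.1], [0.06, 2.66], [-1.3, 4.44], [0, 2.69], [-3.02, 3.02]. Speed limits (rad/s): [2.22, 2.22, 2.79, 3.14, 3.14, 3.14].

## Interface

Orientations are given as [roll, pitch, yaw] about the fixed x, y, z axes, in that order (R = Rz(yaw) Ry(pitch) Rx(roll)).
In Python, from rig import r, grab_frame, spotter gives the robot as it stands.
- The arm moves only by the tool apply_moves, never from a script. Its argument "motion" is text: rows parted by semicolons, each of 5 numbers parted by spaces: the opening, from -1 (shut) to 1 (fully open), then the shift along the tool's x, y, z as a fraction of full scale, then the turn about the tool's z as a fraction of full scale. In form: hand x y z twist; .... A call has 1 to 20 rows; each row is the pose to reach, as a shift and turn from the pose commanded when the call began, along the tool's axes at that moment, turning the shorter way round; what a row does not reach only later rows make up. Full scale, the value 1, is 1 m for a shift and pi rad for a turn. A row lasts 1/12 s, in which the tool goes at most 41.7 mm and 7.16 degrees, less where a joint would pass 70% of its speed; a pose out of reach is approached as far as the arm can. A call with a number of a shift or a turn outside -1 to 1 is refused whole. A call with a gripper value outside its range is refused whole. The fingers move at their own pace and stop on an object; "squeeze" is the grip in N (left out, the last holds). Time passes only in rows, so rows that repeat a pose let the fingers close. It gives the time, the measured TCP pose, the force and the opening at its end, in the units of the state.
- r.sense(): the state, without advancing time (a new reading comes with each control period).
- grab_frame(name): name is "side" or "top"; returns a dict with "img" (384x512x3 uint8, red, green, blue), "fx", "fy", "cx", "cy" (pixels), "dist_coeffs" ([k1, k2, p1, p2, k3] as OpenCV has them; the pictures are not rectified), "R" (3x3) and "t" (3): a world point X has camera coordinates R X + t. Camera axes: x right, y down, z forward; pixel columns grow to the right and rows downward; lengths in mm; the calibration is good to about 2 mm. A picture is of the moment at which its call begins. There is no depth.
- r.sign_off(): hands the job in, once; it reports no verdict.
Trained networks look in the newest picture that a camera, given by its name, has taken for a name from the list of things; names that differ only in an ending like _2 or _b are one class to them, and where a whole thing is asked for, a point or a joint stands for the part that bears it (a point fixed in the world has none). Each returns a list of dicts, best first, with "conf" (0 to 1); they miss things now and then, are a little off and sometimes report something else, mostly with a low value. They report only what shows in the picture. A call takes as long as a camera call. They do not tell look-alikes from the thing itself.
- spotter.boxes_of(query, camera): "point" ([x, y, z] in mm, in world coordinates, good to about 4 mm: the middle of the surface that is visible of it).
- spotter.place_of(query, camera): "point" ([x, y, z] in mm, in world coordinates, good to about 4 mm: a listed point, or the origin of a listed thing).
The state is a dict: "clock": time; "qpos": joint angles; "qvel": joint speeds; "joint_efforts": joint torques, N m; "eef_pos": TCP position; "tcp_rot": TCP orientation; "contact_force": force on the tool from outside, world axes, zero at the start; "wrist_torque": the same for the moment, N m; "opening": opening from 0.0 (shut) to 1.0 (fully open).
Only numpy, scipy, OpenCV 4.12 (cv2) and the standard library are available. Lean on these libraries where they do the work, as an engineer would, in place of code of your own. Each camera call takes 0.05 s, during which the arm holds its last target.

## Working session

There is one attempt and no reset: what is moved stays moved. The work goes in short steps, Python scripts to look and compute and a tool call to move; the robot and the scene stay as the last step left them, time stands still between calls to the robot, and variables do not carry over. Pictures are saved under pics/ and viewed, and the job is handed in when it is done.

Besides the shell and the picture viewer there is one more tool, called after "Emit:" as name(argument=value, ...) on one line, values as JSON. apply_moves: Moves the arm, as the interface text tells. Its arguments: {"type":"object","properties":{"motion":{"type":"string"},"squeeze":{"type":"number"}},"required":["motion"]}

```bash
ls; mkdir -p pics; python3 - <<'E'
from rig import r, grab_frame, spotter
import cv2
for n in ("side","top"):
    f=grab_frame(n); cv2.imwrite(f"pics/{n}0.png",f["img"][:,:,::-1])
    print(n,f["fx"],f["cx"],f["cy"],f["dist_coeffs"],f["R"],f["t"])
    for q in ("pin_head","cup","jig","socket","mark","pointer","push_face","bar","cam_tip","cam_hinge","pin_tip","jar","last","hammer","brush"):
        try:
            print(q,[( [round(v) for v in d["point"]],round(d["conf"],2)) for d in spotter.place_of(q,n)])
        except Exception as e: print(q,e)
s=r.sense()
for k,v in s.items(): print(k,v)
E
```

```text
pics
side 350.00839442352776 257.8801606949488 191.47651642339972 [-0.04042112  0.          0.          0.          0.        ] [[-0.94933413 -0.31313928 -0.02661763]
 [-0.13284937  0.47662331 -0.86901166]
 [ 0.28480827 -0.82144629 -0.49407513]] [584.49812015 160.71404532 837.46573637]
pin_head [([450, 217, 89], 0.86), ([576, 187, 85], 0.82), ([482, 59, 94], 0.6), ([480, 62, 31], 0.33)]
cup [([515, 309, 1], 0.71), ([377, 93, 64], 0.5)]
jig [([512, 56, -2], 0.57), ([646, -458, -3], 0.39)]
socket [([477, 64, 34], 0.63)]
mark [([511, -17, 38], 0.54)]
pointer [([448, 8, 35], 0.77), ([476, 59, 32], 0.53)]
push_face [([453, 68, 53], 0.83)]
bar [([412, 81, 67], 0.95)]
cam_tip [([447, 101, 43], 0.77), ([515, 54, 0], 0.6)]
cam_hinge [([377, 93, 63], 0.78)]
pin_tip [([581, 191, 3], 0.74), ([445, 221, -3], 0.71)]
jar [([508, -283, 1], 0.75)]
last []
hammer [([650, -461, 1], 0.64)]
brush [([647, 464, -3], 0.64)]
top 384.3704775988921 253.1834790189117 193.5736394794163 [-0.13005017  0.          0.          0.          0.        ] [[ 0.01938078 -0.99973293 -0.01258751]
 [-0.99791954 -0.01856826 -
[... 586 characters left out ...]
54], 0.26)]
jar [([515, -282, 3], 0.65)]
last [([646, 467, -4], 0.63)]
hammer [([648, -467, -3], 0.61), ([521, 308, -2], 0.26)]
brush [([648, 470, -3], 0.81)]
clock 1.6
qpos [ 1.34760646e+00  3.53015080e-01  1.63340279e+00  3.16254221e-07
  1.15519683e+00 -2.40587458e-03]
qvel [ 0.00021411  0.00095937  0.00267553  0.00157411 -0.00072098  0.00042004]
joint_efforts [-1.21012079e-03 -6.05156207e+01 -3.42437267e+01 -6.10820416e-05
  1.05120296e-03 -2.20231215e-05]
eef_pos [136.87621152 609.83248173 404.67034705]
tcp_rot [-3.14157061e+00 -3.42373467e-07  2.92080853e+00]
contact_force [-0.81519655  0.14844074  0.55573285]
wrist_torque [ 0.06792783 -0.03264932  0.00557035]
opening 0.997863596906012
```

View pics/side0.png

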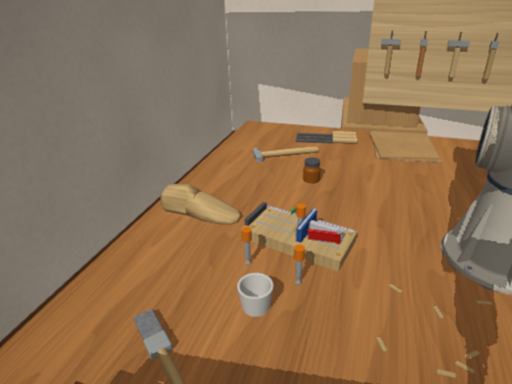

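View pics/top0.png

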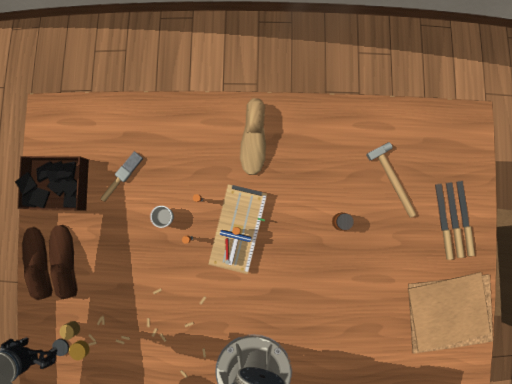

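The side view shows the jig's pin at about (301,210), with look-alikes at (247,235) and (299,253). The cup is at (256,293), left of the jig. The top view has the jig pin at (236,231) and the cup at (161,217). Next I'll fit the jig pose and zoom in on the mark.

```bash
cat > h.py <<'E'
import numpy as np, cv2
from scipy.optimize import least_squares
def proj(f,X):
    X=np.atleast_2d(X).astype(float)
    K=np.array([[f["fx"],0,f["cx"]],[0,f["fy"],f["cy"]],[0,0,1]])
    rv=cv2.Rodrigues(np.array(f["R"]))[0]
    return cv2.projectPoints(X,rv,np.array(f["t"],float),K,np.array(f["dist_coeffs"]))[0][:,0]
def ray(f,uv):
    K=np.array([[f["fx"],0,f["cx"]],[0,f["fy"],f["cy"]],[0,0,1]])
    p=cv2.undistortPoints(np.array([[uv]],float),K,np.array(f["dist_coeffs"]))[0,0]
    R=np.array(f["R"]);c=-R.T@np.array(f["t"]); return c,R.T@np.array([p[0],p[1],1])
def onplane(f,uv,z):
    c,d=ray(f,uv); return c+d*(z-c[2])/d[2]
def j2w(p,yaw,o):
    c,s=np.cos(yaw),np.sin(yaw); p=np.atleast_2d(p)
    return np.c_[o[0]+c*p[:,0]-s*p[:,1], o[1]+s*p[:,0]+c*p[:,1], p[:,2]]
E
python3 - <<'E'
from h import *
from rig import r, grab_frame, spotter
J=np.array([[0,0],[-34,0],[-52,-56],[-60,0],[-102.5,0],[-138,6],[-34,0],[0,0],[-34,0],[-52,-56],[-60,0],[-102.5,0],[-138,6],[-34,0]],float)
W=np.array([[512,56],[477,64],[448,8],[453,68],[412,81],[377,93],[482,59],[512,58],[477,61],[449,12],[451,69],[411,77],[377,90],[479,60]],float)
fun=lambda p:(j2w(np.c_[J,J[:,0]*0],p[0],p[1:])[:,:2]-W).ravel()
s=least_squares(fun,[-.2,512,57],loss="soft_l1");print(s.x,np.round(s.fun,1))
yaw,o=s.x[0],s.x[1:]
for n,box in (("side",(230,185,370,275)),("top",(200,175,280,280))):
    f=grab_frame(n); im=f["img"]; x0,y0,x1,y1=box
    k=4 if n=="side" else 5
    c=cv2.resize(im[y0:y1,x0:x1],None,fx=k,fy=k,interpolation=cv2.INTER_CUBIC)[:,:,::-1].copy()
    P=j2w([[0,0,32],[-34,0,92],[-52,-56,35],[-165,66,32],[105,66,32],[-165,-66,32],[105,-66,32],[-138,6,66],[-52,-50,74],[-52,50,74]],yaw,o)
    for q in proj(f,P): cv2.circle(c,(int((q[0]+.5-x0)*k),int((q[1]+.5-y0)*k)),3,(255,0,255),1)
    cv2.imwrite(f"pics/{n}1.png",c)
    a=im.astype(int); m=(a[:,:,1]>a[:,:,0]+30)&(a[:,:,1]>a[:,:,2]+15); m[:y0]=0;m[y1:]=0;m[:,:x0]=0;m[:,x1:]=0
    v,u=np.nonzero(m); w=(a[:,:,1]-a[:,:,0])[v,u]; print(n,len(u),(u*w).sum()/max(w.sum(),1),(v*w).sum()/max(w.sum(),1))
    if len(u):
        X=onplane(f,((u*w).sum()/w.sum(),(v*w).sum()/w.sum()),38); d=X[:2]-o; print("mark w",X,"jig",d@[np.cos(yaw),np.sin(yaw)],d@[-np.sin(yaw),np.cos(yaw)])
E
```

```text
[-2.13461531e-01  5.11301755e+02  5.55431353e+01] [-0.7 -0.5  1.1 -1.3  0.6  3.8 -0.3  0.3 -0.9 -3.7  0.7 -2.4 -3.9  3.7
 -0.7 -2.5  1.1  1.7 -0.4 -0.2  1.7 -0.7  0.1  0.3  0.7  0.6 -0.9  2.7]
side 12 292.5914489311164 210.38836104513064
mark w [516.86126411 -13.07037329  38.        ] jig 19.968696876841157 -65.87847035295398
top 12 260.76647564469914 219.0186246418338
mark w [515.06392444 -13.51831647  38.        ] jig 18.307044728012308 -66.69700262573664
```

View pics/side1.png

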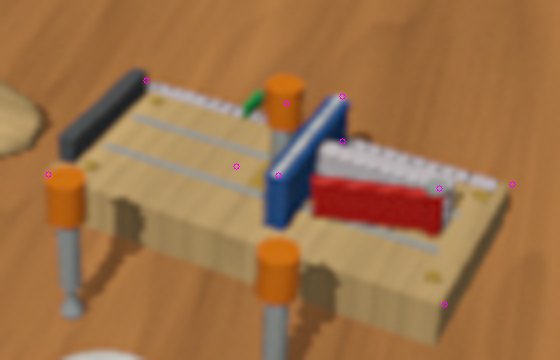

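View pics/top1.png

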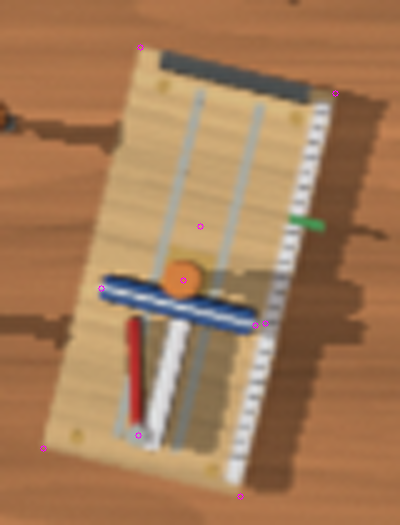

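The fit agrees with the top view: jig yaw is about -0.213, and the mark is at jig x of about 19, which gives roughly 71 mm of travel. The tool is already aligned with the jig's y axis. Next I move above the pin.

Emit:
apply_moves(motion="1 -0.454 -0.46 0.05 0; 1 -0.454 -0.46 0.05 0; 1 -0.454 -0.46 0.05 0; 1 -0.454 -0.46 0.05 0; 1 -0.454 -0.46 0.05 0; 1 -0.454 -0.46 0.05 0; 1 -0.454 -0.46 0.05 0; 1 -0.454 -0.46 0.05 0; 1 -0.454 -0.46 0.05 0; 1 -0.454 -0.46 0.05 0; 1 -0.454 -0.46 0.05 0; 1 -0.454 -0.46 0.05 0; 1 -0.454 -0.46 0.05 0; 1 -0.454 -0.46 0.05 0; 1 -0.454 -0.46 0.05 0; 1 -0.454 -0.46 0.05 0; 1 -0.454 -0.46 0.05 0; 1 -0.454 -0.46 0.05 0; 1 -0.454 -0.46 0.05 0; 1 -0.454 -0.46 0.05 0", squeeze=40)

```text
clock: 3.37
eef_pos: [478.6, 62.3, 354.7]
tcp_rot: [3.141, -0.0, 2.922]
contact_force: [0.3, -0.3, -0.1]
opening: 0.997
```

Emit:
apply_moves(motion="1 0 0 0.04 0; 1 0 0 0.08 0; 1 0 0 0.105 0; 1 0 0 0.105 0; 1 0 0 0.105 0")

```text
clock: 3.78
eef_pos: [478.4, 62.4, 249.3]
tcp_rot: [-3.141, -0.003, 2.922]
contact_force: [-0.3, 0.1, -0.1]
opening: 1.0
```

```bash
python3 - <<'E'
from h import *
from rig import r, grab_frame, spotter
f=grab_frame("side"); im=f["img"]
cv2.imwrite("pics/side2.png",cv2.resize(im[120:290,220:400],None,fx=4,fy=3.5,interpolation=cv2.INTER_CUBIC)[:,:,::-1])
f=grab_frame("top"); im=f["img"]
cv2.imwrite("pics/top2.png",cv2.resize(im[175:280,190:290],None,fx=5,fy=5,interpolation=cv2.INTER_CUBIC)[:,:,::-1])
s=r.sense();print(s["eef_pos"],s["contact_force"])
E
```

```text
[479.74570181  62.26137019 251.22263949] [ 0.20803694 -0.25237186  0.48382036]
```

View pics/side2.png

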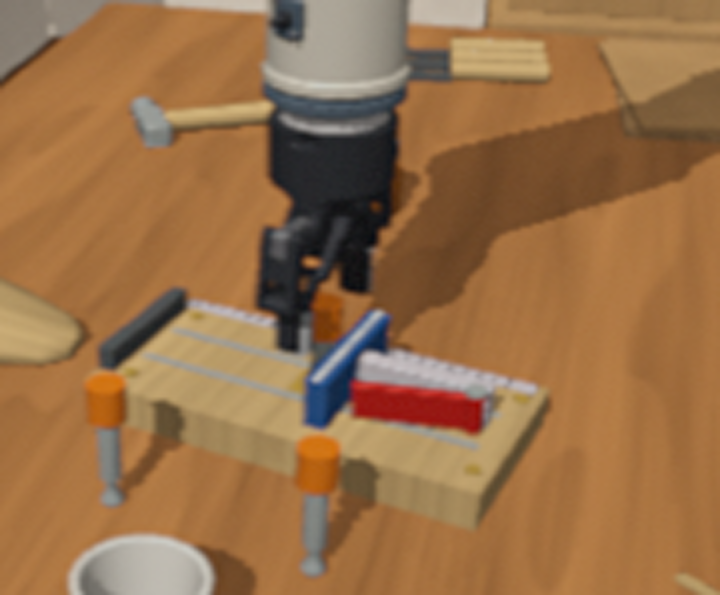

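View pics/top2.png

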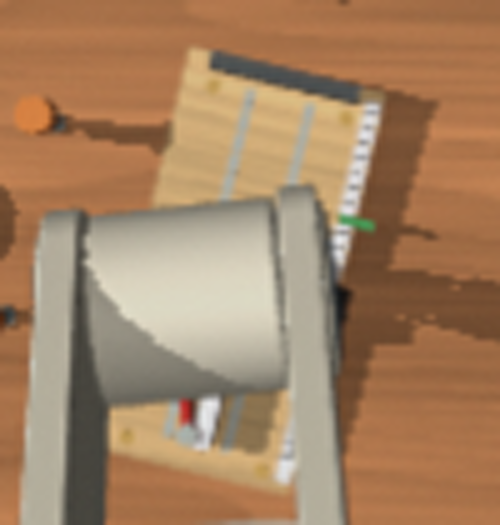

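The side view shows the near finger at about (295,315) beside the orange head at (327,315), with the fingers astride it. I'll close, then lift.

Emit:
apply_moves(motion="-1 0 0 0 0; -1 0 0 0 0; -1 0 0 0 0; -1 0 0 0 0; -1 0 0 0 0; -1 0 0 0 0; -1 0 0 0 0; -1 0 0 0 0; -1 0 0 0 0; -1 0 0 0 0", squeeze=50)

```text
clock: 4.72
eef_pos: [479.5, 61.5, 250.2]
tcp_rot: [3.141, 0.001, 2.921]
contact_force: [-0.7, -0.5, 6.9]
opening: 0.265
```

Emit:
apply_moves(motion="-1 0 0 -0.01 0; -1 0 0 -0.02 0; -1 0 0 -0.03 0; -1 0 0 -0.05 0; -1 0 0 -0.08 0; -1 0 0 -0.11 0; -1 0 0 -0.13 0; -1 0 0 -0.13 0")

```text
clock: 5.38
eef_pos: [480.4, 61.7, 385.0]
tcp_rot: [3.139, 0.008, 2.921]
contact_force: [1.2, 0.1, -1.2]
opening: 0.262
```

```bash
python3 - <<'E'
from h import *
from rig import r, grab_frame, spotter
f=grab_frame("side"); im=f["img"]
cv2.imwrite("pics/side3.png",cv2.resize(im[90:320,200:400],None,fx=3,fy=2.6,interpolation=cv2.INTER_CUBIC)[:,:,::-1])
for q in ("pin_head","pin_tip","cup"):
  print(q,[( [round(v) for v in d["point"]],round(d["conf"],2)) for d in spotter.place_of(q,"side")])
  print(q,[( [round(v) for v in d["point"]],round(d["conf"],2)) for d in spotter.boxes_of(q,"side")])
s=r.sense();print(s["eef_pos"],s["contact_force"],s["opening"])
E
```

```text
pin_head [([448, 216, 88], 0.76), ([576, 189, 89], 0.59), ([484, 61, 224], 0.53)]
pin_head [([479, 64, 184], 0.73), ([575, 195, 78], 0.54), ([447, 221, 78], 0.52)]
pin_tip [([579, 190, 1], 0.83), ([445, 219, -1], 0.75), ([482, 63, 138], 0.49)]
pin_tip [([582, 193, 82], 0.84), ([442, 227, 80], 0.63), ([481, 69, 192], 0.57), ([436, 100, 60], 0.24)]
cup [([516, 310, 4], 0.96), ([449, 10, 35], 0.35)]
cup [([513, 305, 41], 0.95)]
[478.72343511  61.53694323 378.64099898] [ 0.60702649  0.67258247 -1.00079515] 0.2671143090851124
```

View pics/side3.png

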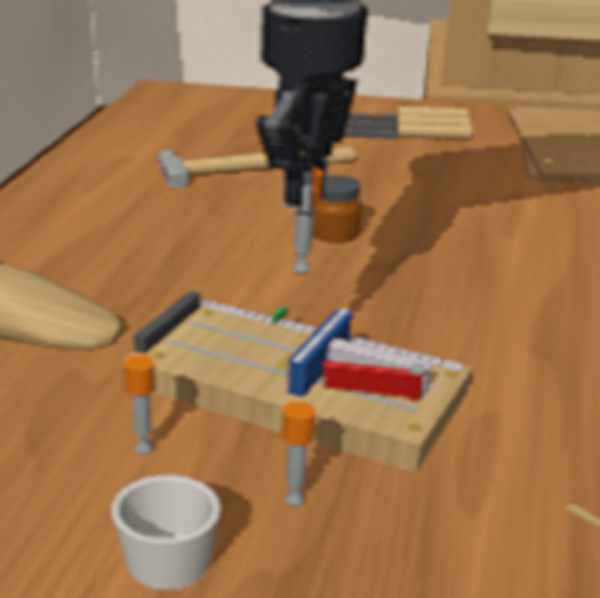

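The pin is free and hanging straight, with its tip near (300,268) in the crop and at z of about 135. I'll carry it over the cup.

Emit:
apply_moves(motion="-1 0.001 0.015 0 0; -1 0.003 0.045 0 0; -1 0.006 0.08 0 0; -1 0.009 0.115 0 0; -1 0.011 0.15 0 0; -1 0.014 0.185 0 0; -1 0.016 0.215 0 0; -1 0.018 0.235 0 0; -1 0.019 0.245 0 0; -1 0.019 0.25 0 0; -1 0.019 0.25 0 0; -1 0.019 0.25 0 0")

```text
clock: 6.73
eef_pos: [515.2, 308.8, 379.2]
tcp_rot: [-3.14, -0.001, 2.921]
contact_force: [0.7, 0.2, -0.6]
opening: 0.266
```

```bash
python3 - <<'E'
from h import *
from rig import r, grab_frame, spotter
f=grab_frame("side"); im=f["img"]
s=r.sense();e=s["eef_pos"]
c=im[150:350,170:350]
cv2.imwrite("pics/side4.png",cv2.resize(c,None,fx=3.3,fy=3,interpolation=cv2.INTER_CUBIC)[:,:,::-1])
for q in ("pin_head","pin_tip","cup"):
  print(q,[( [round(v) for v in d["point"]],round(d["conf"],2)) for d in spotter.place_of(q,"side")])
f=grab_frame("top")
for q in ("pin_tip","cup"):
  print(q,[( [round(v) for v in d["point"]],round(d["conf"],2)) for d in spotter.place_of(q,"top")])
print(e,s["contact_force"],s["opening"])
E
```

```text
pin_head [([448, 216, 89], 0.78), ([578, 189, 87], 0.76), ([519, 308, 220], 0.61)]
pin_tip [([445, 220, -4], 0.72), ([579, 188, 3], 0.69), ([514, 310, 132], 0.65)]
cup [([516, 308, 0], 0.71), ([415, 78, 69], 0.16)]
pin_tip [([452, 218, 4], 0.64), ([579, 184, 2], 0.59), ([450, 99, 49], 0.26)]
cup [([519, 308, -3], 0.81)]
[515.23976561 308.48581682 379.42541164] [-0.4138948   0.07382077 -1.22576239] 0.26149675296454017
```

View pics/side4.png

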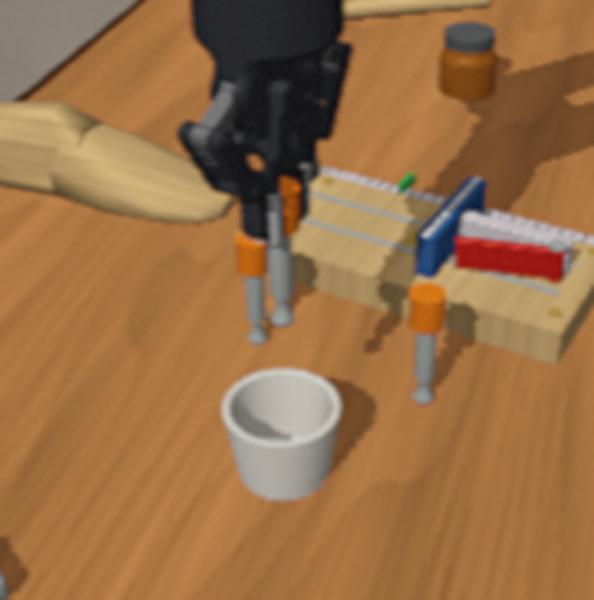

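The pin's tip at (282,318) in the crop sits right above the cup mouth at (282,410). I'll lower it 126 mm.

Emit:
apply_moves(motion="-1 0 0 0.02 0; -1 0 0 0.05 0; -1 0 0 0.08 0; -1 0 0 0.105 0; -1 0 0 0.12 0; -1 0 0 0.126 0; -1 0 0 0.126 0; -1 0 0 0.126 0")

```text
clock: 7.75
eef_pos: [515.7, 309.7, 254.2]
tcp_rot: [3.141, 0.0, 2.921]
contact_force: [0.6, 0.9, -0.4]
opening: 0.268
```

```bash
python3 - <<'E'
from h import *
from rig import r, grab_frame, spotter
f=grab_frame("side"); im=f["img"]
s=r.sense();e=s["eef_pos"]
cv2.imwrite("pics/side5.png",cv2.resize(im[150:350,170:350],None,fx=3.3,fy=3,interpolation=cv2.INTER_CUBIC)[:,:,::-1])
print(e,s["contact_force"],s["opening"])
E
```

```text
[515.74264437 309.80365634 254.55260538] [ 0.12080926  0.05933462 -0.55735111] 0.26044184789533653
```

View pics/side5.png

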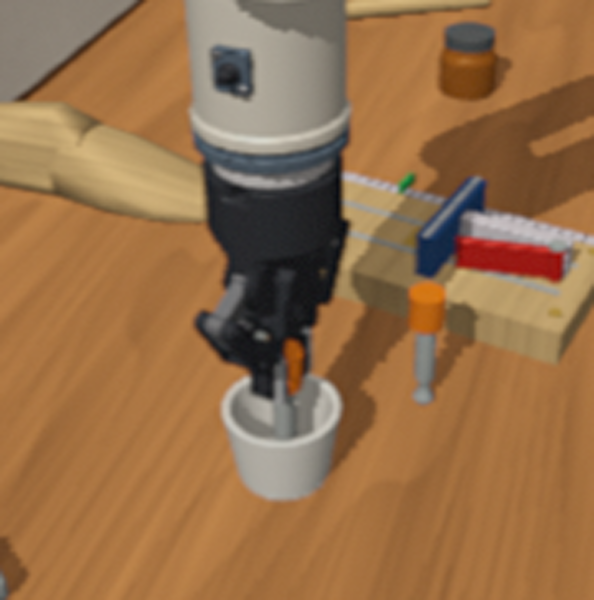

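Emit:
apply_moves(motion="1 0 0 0 0; 1 0 0 0 0; 1 0 0 0 0; 1 0 0 0 0; 1 0 0 0 0; 1 0 0 0 0; 1 0 0 0 0; 1 0 0 -0.02 0; 1 0 0 -0.05 0; 1 0 0 -0.09 0; 1 0 0 -0.13 0; 1 0 0 -0.14 0; 1 0 0 -0.14 0")

```text
clock: 8.88
eef_pos: [516.2, 310.2, 397.8]
tcp_rot: [3.137, 0.005, 2.921]
contact_force: [0.9, 0.3, -0.1]
opening: 0.999
```

```bash
python3 - <<'E'
from h import *
from rig import r, grab_frame, spotter
f=grab_frame("side"); im=f["img"]
s=r.sense();e=s["eef_pos"]
cv2.imwrite("pics/side6.png",cv2.resize(im[150:350,170:350],None,fx=3.3,fy=3,interpolation=cv2.INTER_CUBIC)[:,:,::-1])
for q in ("pin_head","pin_tip","cup"):
  print(q,[( [round(v) for v in d["point"]],round(d["conf"],2)) for d in spotter.place_of(q,"side")])
print(e,s["contact_force"],s["opening"],s["clock"])
E
```

```text
pin_head [([516, 309, 90], 0.61), ([578, 186, 88], 0.56), ([450, 215, 88], 0.53)]
pin_tip [([445, 220, 1], 0.83), ([518, 312, 8], 0.71), ([581, 191, 4], 0.62)]
cup [([516, 308, 3], 0.55), ([453, 66, 52], 0.25)]
[515.56285473 309.8243195  395.16627328] [-0.82520045 -0.3825287   0.08653232] 0.997421059861454 8.9333
```

View pics/side6.png

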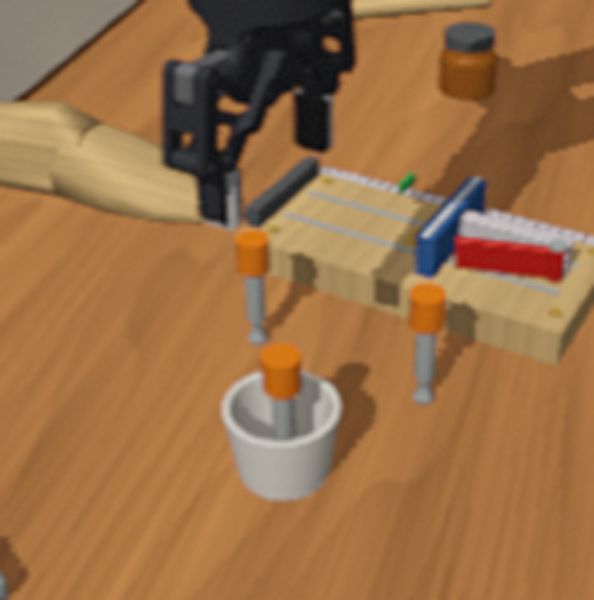

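The pin is in the cup, with its head at (280,370) in the crop and the networks placing its tip at (518,312,8). Now I move to behind the crossbar.

Emit:
apply_moves(motion="1 0.006 -0.04 0 0; 1 0.012 -0.08 0 0; 1 0.018 -0.12 0 -0.002; 1 0.024 -0.16 0 -0.002; 1 0.03 -0.2 0 -0.002; 1 0.034 -0.235 0 -0.002; 1 0.0365 -0.25 0 -0.002; 1 0.0365 -0.25 0 -0.002; 1 0.0365 -0.25 0 -0.002")

```text
clock: 9.83
eef_pos: [424.7, 73.3, 392.7]
tcp_rot: [-3.141, -0.002, 2.925]
contact_force: [0.3, 0.6, 0.8]
opening: 1.004
```

```bash
python3 - <<'E'
from h import *
from rig import r, grab_frame, spotter
f=grab_frame("side"); im=f["img"]
s=r.sense();e=s["eef_pos"]
cv2.imwrite("pics/side7.png",cv2.resize(im[90:300,200:400],None,fx=3,fy=2.8,interpolation=cv2.INTER_CUBIC)[:,:,::-1])
print(e,s["tcp_rot"],s["contact_force"],s["opening"],s["clock"])
E
```

```text
[425.13799606  73.90549404 392.99338032] [-3.14158232e+00 -1.02567021e-03  2.92603810e+00] [-0.12675305  0.39208072  0.75252005] 0.9985841784105183 9.8833
```

View pics/side7.png

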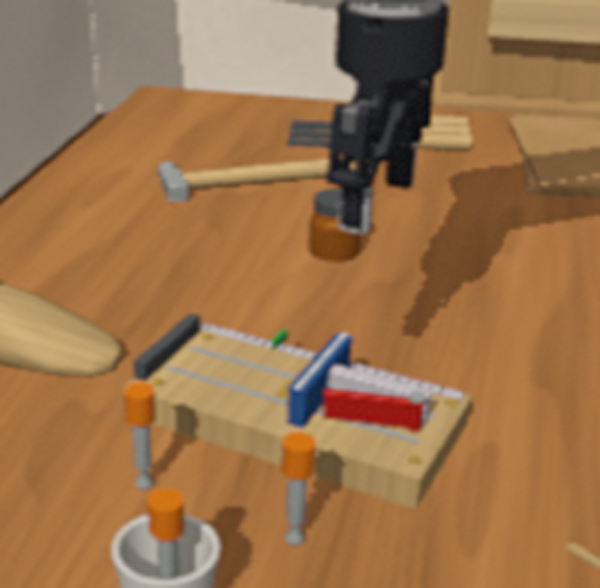

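Emit:
apply_moves(motion="1 0 0 0.04 0; 1 0 0 0.08 0; 1 0 0 0.12 0; 1 0 0 0.145 0; 1 0 0 0.145 0; 1 0 0 0.145 0")

```text
clock: 10.38
eef_pos: [424.9, 74.6, 247.6]
tcp_rot: [-3.14, -0.004, 2.928]
contact_force: [1.0, 1.1, 0.8]
opening: 1.005
```

```bash
python3 - <<'E'
from h import *
from rig import r, grab_frame, spotter
f=grab_frame("side"); im=f["img"]
s=r.sense();e=s["eef_pos"]
cv2.imwrite("pics/side8.png",cv2.resize(im[150:280,230:370],None,fx=5,fy=4.5,interpolation=cv2.INTER_CUBIC)[:,:,::-1])
print(e,s["tcp_rot"],s["contact_force"],s["opening"],s["clock"])
E
```

```text
[425.60024653  74.55102719 248.92802611] [-3.14138426e+00 -7.51271914e-04  2.92812206e+00] [ 0.29554984 -0.38809124  0.77487148] 1.005273499468436 10.4333
```

View pics/side8.png

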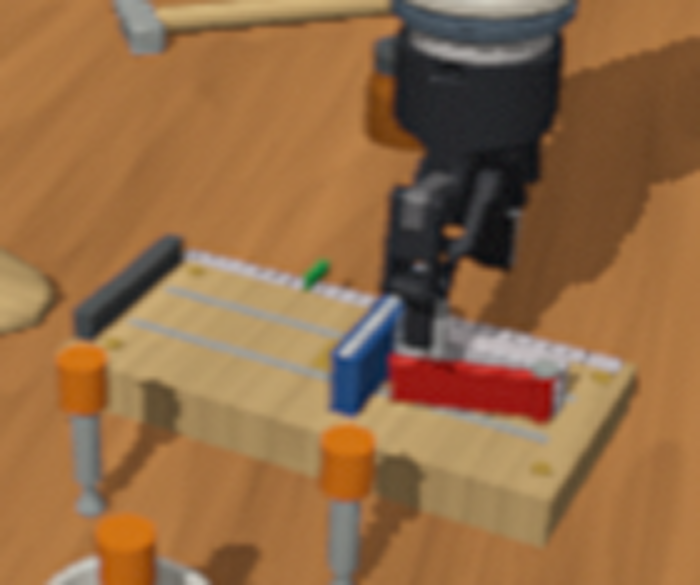

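Emit:
apply_moves(motion="1 0 0 0.015 0; 1 0 0 0.03 0; 1 0 0 0.036 0; 1 0 0 0.036 0; 1 0 0 0.036 0")

```text
clock: 10.85
eef_pos: [425.6, 74.0, 213.8]
tcp_rot: [3.141, 0.001, 2.927]
contact_force: [-0.4, -0.4, 0.3]
opening: 0.999
```

```bash
python3 - <<'E'
from h import *
from rig import r, grab_frame, spotter
f=grab_frame("side"); im=f["img"]
s=r.sense();e=s["eef_pos"]
cv2.imwrite("pics/side9.png",cv2.resize(im[150:280,230:370],None,fx=5,fy=4.5,interpolation=cv2.INTER_CUBIC)[:,:,::-1])
print(e,s["tcp_rot"],s["contact_force"],s["opening"],s["clock"])
E
```

```text
[425.61829698  73.94673055 213.87137557] [3.14092539e+00 1.65285609e-03 2.92723905e+00] [0.06866422 0.42367416 0.649047  ] 1.0012430204384806 10.9
```

View pics/side9.png

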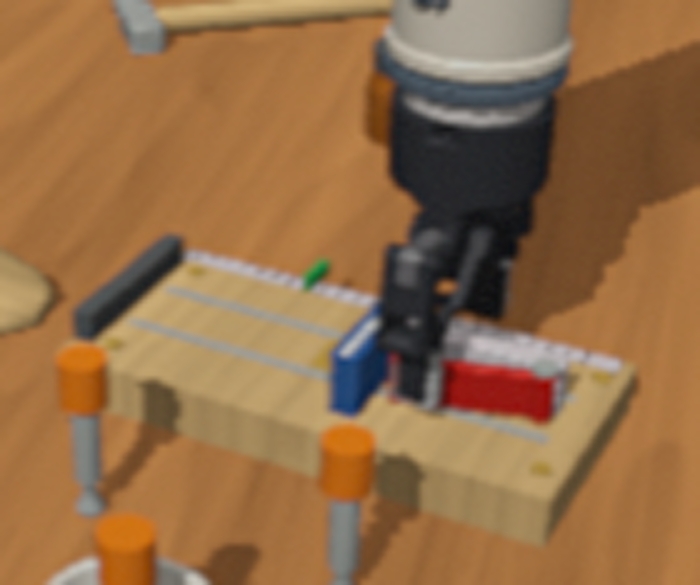

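The left finger is down behind the crossbar, outside the open lever, with nothing touching. I'll push part of the way and then measure pointer against mark.

Emit:
apply_moves(motion="0.8 -0.005 0 0 0; 0.8 -0.01 0 0 0; 0.8 -0.015 0 0 0; 0.8 -0.02 0 0 0; 0.8 -0.025 0 0 0; 0.8 -0.03 0 0 0; 0.8 -0.036 0 0 0; 0.8 -0.042 0 0 0; 0.8 -0.048 0 0 0; 0.8 -0.055 0 0 0; 0.8 -0.06 0 0 0; 0.8 -0.065 0 0 0; 0.8 -0.07 0 0 0; 0.8 -0.07 0 0 0; 0.8 -0.07 0 0 0")

```text
clock: 12.15
eef_pos: [493.8, 58.8, 212.7]
tcp_rot: [3.141, 0.001, 2.927]
contact_force: [-2.8, 0.2, 0.0]
opening: 0.896
```

```bash
cat > look.py <<'E'
from h import *
from rig import r, grab_frame, spotter
import sys
tag=sys.argv[1]
yaw=-0.2135;o=np.array([511.3,55.5]);ux=np.array([np.cos(yaw),np.sin(yaw)]);uy=np.array([-ux[1],ux[0]])
J=lambda p:((np.array(p)[:2]-o)@ux,(np.array(p)[:2]-o)@uy)
f=grab_frame("side");im=f["img"]
cv2.imwrite(f"pics/side{tag}.png",cv2.resize(im[180:270,240:350],None,fx=7,fy=6,interpolation=cv2.INTER_CUBIC)[:,:,::-1])
S={}
for n in ("side","top"):
  if n=="top":
    f=grab_frame("top");im=f["img"]
    cv2.imwrite(f"pics/top{tag}.png",cv2.resize(im[175:280,190:290],None,fx=5.5,fy=5.5,interpolation=cv2.INTER_CUBIC)[:,:,::-1])
  for q in ("pointer","mark","push_face","cam_tip","socket"):
    print(n,q,[(np.round(J(d["point"]),1).tolist(),round(d["point"][2]),round(d["conf"],2)) for d in spotter.place_of(q,n)][:3])
s=r.sense();print("tcp jig",np.round(J(s["eef_pos"]),1),s["eef_pos"],s["tcp_rot"],s["contact_force"],s["opening"],s["clock"])
E
python3 look.py 10
```

```text
side pointer [([2.4, -58.8], 35, 0.69), ([-3.8, -2.4], 55, 0.52)]
side mark []
side push_face [([-6.6, -0.9], 56, 0.9)]
side cam_tip [([-15.9, 28.3], 48, 0.52), ([-3.2, -60.8], 37, 0.48)]
side socket [([-32.6, -2.8], 33, 0.76), ([67.3, -330.7], 0, 0.25), ([-50.0, 245.5], 3, 0.2)]
top pointer []
top mark [([46.4, 432.7], -1, 0.6)]
top push_face []
top cam_tip [([-46.7, 249.8], 0, 0.42)]
top socket []
tcp jig [-18.4  -0.5] [493.25516034  58.9040328  212.68120338] [ 3.14152092e+00 -2.06261830e-04  2.92701551e+00] [-3.66135354  1.09337723  0.46009266] 0.8994214034751569 12.75
```

View pics/side10.png

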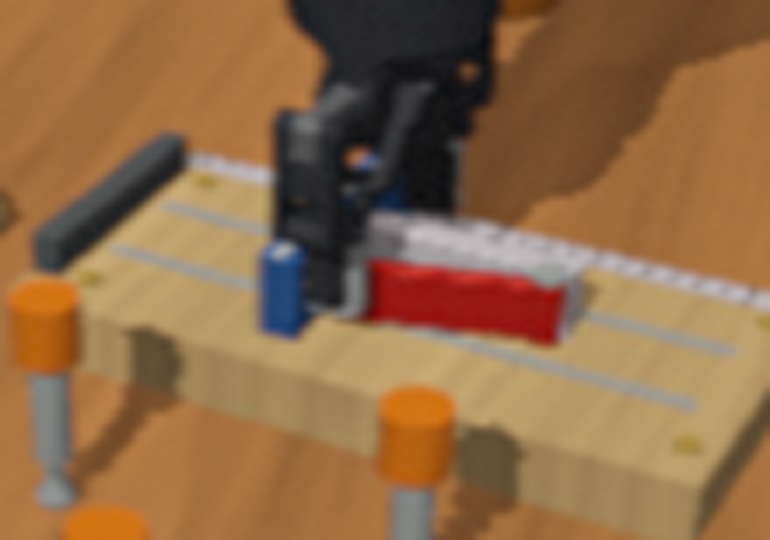

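View pics/top10.png

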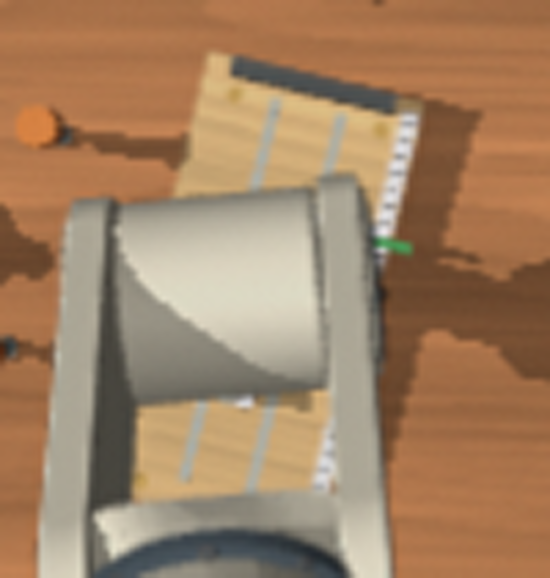

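The side view shows the crossbar pushed, its left end now at about (281,228) full-frame, with the lever still open. The 3.7 N reaction means the fingers are pushing. Next I'll measure how far the mark is from the crossbar at sub-pixel level in the home pictures.

```bash
cat > meas.py <<'E'
from h import *
from rig import r, grab_frame, spotter
from scipy.optimize import least_squares
yaw=-0.2135;o=np.array([511.3,55.5])
def box(x0,x1,y0,y1,z0,z1): return np.array([[x,y,z] for x in(x0,x1) for y in(y0,y1) for z in(z0,z1)],float)
def sil(f,B,bx,k=16):
    p=proj(f,j2w(B,yaw,o)); x0,y0,x1,y1=bx
    h=cv2.convexHull((((p-[x0,y0]+.5)*k)).astype(np.float32)).astype(int)
    m=np.zeros(((y1-y0)*k,(x1-x0)*k),np.uint8); cv2.fillConvexPoly(m,h,1)
    return cv2.resize(m.astype(np.float32),(x1-x0,y1-y0),interpolation=cv2.INTER_AREA)
def cen(w):
    v,u=np.mgrid[:w.shape[0],:w.shape[1]]; return np.array([(u*w).sum(),(v*w).sum()])/w.sum()
if __name__=="__main__":
  for n in("side","top"):
    f=grab_frame(n); im=cv2.imread(f"pics/{n}0.png")[:,:,::-1].astype(float)
    R,G,B=im[...,0],im[...,1],im[...,2]
    # mark
    mk=sil(f,box(16,22,-79,-55,32,42),(0,0,512,384)); c=cen(mk).round().astype(int)
    bx=(c[0]-9,c[1]-7,c[0]+10,c[1]+8)
    w=np.clip((G-np.maximum(R,B)),0,None)[bx[1]:bx[3],bx[0]:bx[2]]; w[w<8]=0
    cg=cen(w)
    np.set_printoptions(linewidth=200); print(n,"green",cg+bx[:2],"sum",w.sum(),w.max())
    res=lambda p:cen(sil(f,box(p[0]-3,p[0]+3,p[1]-12,p[1]+12,32,42),bx))-cg
    from scipy.optimize import fsolve
    s=least_squares(res,[19,-67],diff_step=.03); print("  mark jig",s.x,s.fun)
    xm=[]
    for dd in (-1,0,1):pass
    # crossbar: blue mask, fit
    cb=sil(f,box(-60,-44,-50,50,32,74),(0,0,512,384)); c=cen(cb).round().astype(int)
    hx=26; bx=(c[0]-hx,c[1]-hx,c[0]+hx,c[1]+hx)
    bl=np.clip(B-np.maximum(R,0),0,None)[bx[1]:bx[3],bx[0]:bx[2]]; bl[bl<15]=0
    bm=(bl>0).astype(np.uint8)
    # fill white line: closing
    soft=np.clip(bl/np.percentile(bl[bl>0],60),0,1)
    soft=np.maximum(soft,cv2.morphologyEx(soft.astype(np.float32),cv2.MORPH_CLOSE,np.ones((3,3))))
    def resid(p):
        m=sil(f,box(p[0],p[0]+16,p[1]-50,p[1]+50,32,74),bx,8)
        return (m-soft).ravel()
    best=min(((resid((x,y))**2).sum(),x,y) for x in np.arange(-70,-50,1.) for y in np.arange(-6,7,1.5))
    print("  crossbar rear x,y",best,"centroid-based",end=" ")
    cs=cen(soft); s=least_squares(lambda p:cen(sil(f,box(p[0],p[0]+16,p[1]-50,p[1]+50,32,74),bx))-cs,[-60,0],diff_step=.02);print(s.x,s.fun)
E
python3 meas.py
```

```text
side green [292.6075388  210.33148559] sum 902.0 71.0
  mark jig [ 20.70272393 -67.71608587] [0.00654936 0.00155964]
  crossbar rear x,y (np.float64(133.07262360814858), np.float64(-56.0), np.float64(-3.0)) centroid-based [-54.609375   0.      ] [ 0.13415161 -0.37996654]
top green [260.92307692 219.06013986] sum 715.0 64.0
  mark jig [ 18.25599353 -67.16629113] [0.00673794 0.02192701]
  crossbar rear x,y (np.float64(33.710431071831756), np.float64(-61.0), np.float64(3.0)) centroid-based [-60.5859375   0.       ] [0.14004693 0.00791635]
```

```bash
cat > ov.py <<'E'
from meas import *
import sys
def overlay(n,src,bx,k,out,xr,mx,f):
    im=cv2.imread(src) if isinstance(src,str) else src
    x0,y0,x1,y1=bx
    c=cv2.resize(im[y0:y1,x0:x1],None,fx=k,fy=k,interpolation=cv2.INTER_NEAREST)
    def ln(a,b,col):
        p=(proj(f,j2w([a,b],yaw,o))+.5-[x0,y0])*k
        cv2.line(c,tuple(map(int,p[0])),tuple(map(int,p[1])),col,1)
    for (a,b) in [((xr,50),(xr,-50)),((xr+16,50),(xr+16,-50)),((xr,50),(xr+16,50)),((xr,-50),(xr+16,-50))]:
        ln((*a,74),(*b,74),(0,255,255))
    ln((xr+8,50,74),(xr+8,-50,74),(255,0,255))
    ln((xr,50,32),(xr+16,50,32),(0,255,255)); ln((xr,50,32),(xr,50,74),(0,255,255)); ln((xr+16,50,32),(xr+16,50,74),(0,255,255))
    for y in(-79,-55):
        ln((mx-3,y,42),(mx+3,y,42),(0,0,255))
    for x in(mx-3,mx+3): ln((x,-79,42),(x,-55,42),(0,0,255))
    cv2.imwrite(out,c)
if __name__=="__main__":
    f=grab_frame("side"); overlay("side","pics/side0.png",(280,195,330,245),12,"pics/ovs.png",-60,19,f)
    f=grab_frame("top"); overlay("top","pics/top0.png",(214,205,272,250),13,"pics/ovt.png",-60,19,f)
E
python3 ov.py
```

```text
(no output)
```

View pics/ovs.png

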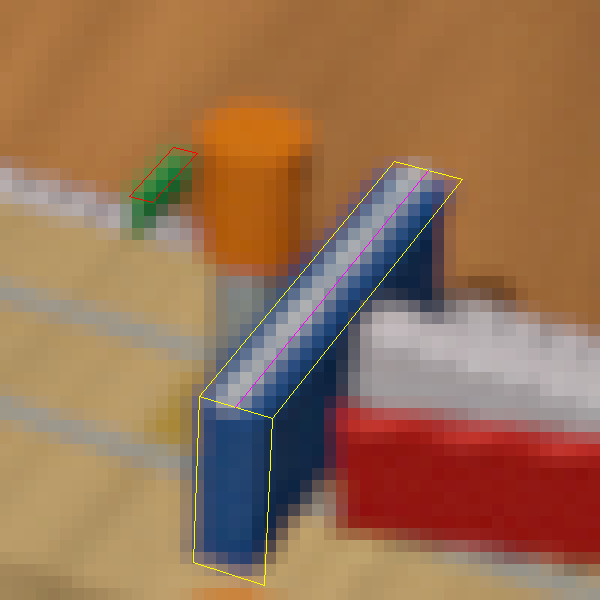

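View pics/ovt.png

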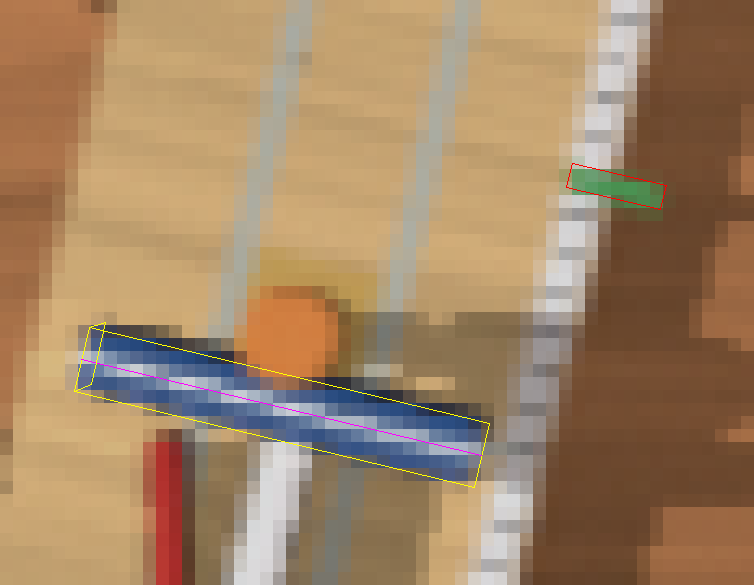

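```bash
cat > ridge.py <<'E'
from meas import *
from scipy.ndimage import map_coordinates
def ridge(f,im,x0,ys,span=14,z=74):
    xs=np.arange(-span,span+.01,.5)
    prof=np.zeros(len(xs)); 
    for y in ys:
        p=proj(f,j2w(np.c_[x0+xs,np.full(len(xs),y),np.full(len(xs),z)],yaw,o))
        prof+=map_coordinates(im[...,0].astype(float),[p[:,1],p[:,0]],order=1)
    return xs,prof/len(ys)
if __name__=="__main__":
  for n in("side","top"):
    f=grab_frame(n); im=cv2.imread(f"pics/{n}0.png")[:,:,::-1]
    for ys in (np.arange(-44,-18,2),np.arange(18,45,2),np.arange(-44,45,2)):
        xs,p=ridge(f,im,-52,ys); 
        i=np.argmax(np.where(abs(xs)<6,p,0)); a=p-np.max([p[max(i-12,0):i].min(),p[i:i+12].min()]); s=(abs(xs-xs[i])<6)&(a>0)
        print(n,"ridge dx",(xs*a)[s].sum()/a[s].sum(), xs[i], p[::4].round())
E
python3 ridge.py
```

```text
side ridge dx 1.8972355873642663 2.0 [141. 113.  82.  55.  44.  61. 100. 139. 151. 131. 105. 108. 134. 151.
 155.]
side ridge dx 2.0838338460844015 2.0 [ 56.  33.  23.  23.  31.  54.  97. 142. 161. 142. 103.  90. 111. 132.
 145.]
side ridge dx 2.0094360698527294 2.0 [ 95.  74.  53.  37.  35.  56.  98. 141. 157. 138. 102.  94. 114. 133.
 144.]
top ridge dx 0.0566943031579456 0.0 [145. 143. 135. 103.  71.  74. 117. 152. 123.  74.  47.  47.  85. 136.
 166.]
top ridge dx 0.4272137998042173 0.5 [173. 177. 183. 146.  91.  73. 106. 154. 135.  80.  49.  50.  90. 157.
 195.]
top ridge dx 0.333546668232334 0.5 [160. 163. 163. 127.  82.  74. 112. 155. 130.  82.  66.  75. 112. 158.
 183.]
```

Both cameras now agree on the travel needed: 70.7 mm from the side and 69.9 mm from the top, so about 70.3 mm. Next I measure the current travel from the side camera's white line.

```bash
cat > trav.py <<'E'
from ridge import *
import sys
guess=float(sys.argv[1])
def J(p):
    ux=np.array([np.cos(yaw),np.sin(yaw)]);d=np.array(p)[:2]-o; return np.array([d@ux,-d[0]*ux[1]+d[1]*ux[0]])
def peak(f,im,x0,ys):
    xs,p=ridge(f,im,x0,ys,12)
    i=np.argmax(np.where(abs(xs)<6,p,0)); a=p-np.max([p[max(i-12,0):i].min(),p[i:i+12].min()]); s=(abs(xs-xs[i])<6)&(a>0)
    return x0+(xs*a)[s].sum()/a[s].sum(), p[::3].round().tolist()
h=cv2.imread("pics/side0.png")[:,:,::-1]
f=grab_frame("side")
for ys in ([46,48],[42,44,46,48],[-48,-46],[-46,-44,-42]):
    a,_=peak(f,h,-52,ys);b,pp=peak(f,f["img"],-51+guess,ys); print(ys,"home",a,"now",b,"travel",b-a,pp)
cv2.imwrite("pics/cur.png",f["img"][:,:,::-1])
from ov import overlay
overlay("side","pics/cur.png",(255,195,315,245),12,"pics/ovc.png",-60+guess,20.3,f)
E=[];C=[]
s=r.sense();print("tcp jig",J(s["eef_pos"]),"face at+11 => travel",J(s["eef_pos"])[0]+71,s["contact_force"],s["clock"])
E
python3 trav.py 53
```

```text
[46, 48] home -49.85177153275369 now 2.3070119118535084 travel 52.158783444607195 [38.0, 36.0, 36.0, 43.0, 59.0, 89.0, 123.0, 152.0, 164.0, 153.0, 133.0, 118.0, 130.0, 153.0, 171.0, 182.0, 185.0]
[42, 44, 46, 48] home -49.842057938087265 now 2.428552233095329 travel 52.2706101711826 [33.0, 32.0, 33.0, 38.0, 54.0, 83.0, 118.0, 148.0, 161.0, 154.0, 133.0, 118.0, 127.0, 149.0, 169.0, 182.0, 185.0]
[-48, -46] home -49.9406014258896 now 2.870232982623376 travel 52.810834408512974 [18.0, 18.0, 19.0, 21.0, 24.0, 30.0, 37.0, 45.0, 51.0, 51.0, 47.0, 38.0, 31.0, 26.0, 24.0, 26.0, 26.0]
[-46, -44, -42] home -49.991602789122986 now 2.340125073796214 travel 52.3317278629192 [18.0, 19.0, 20.0, 22.0, 27.0, 33.0, 41.0, 47.0, 51.0, 50.0, 43.0, 36.0, 33.0, 35.0, 43.0, 47.0, 48.0]
tcp jig [-18.27149755  -0.53019369] face at+11 => travel 52.72850244547866 [-3.37892945  1.94073562 -0.2304244 ] 13.1
```

View pics/ovc.png

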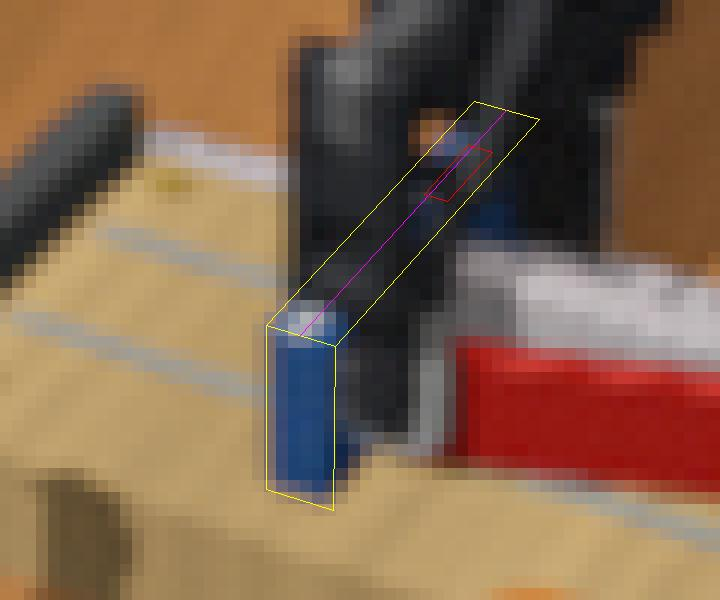

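Current travel is 52.3 mm by vision and 52.7 mm from the TCP. I'll push another 18 mm slowly.

Emit:
apply_moves(motion="0.8 -0.004 0 0 0; 0.8 -0.008 0 0 0; 0.8 -0.012 0 0 0; 0.8 -0.015 0 0 0; 0.8 -0.017 0 0 0; 0.8 -0.018 0 0 0; 0.8 -0.018 0 0 0; 0.8 -0.018 0 0 0; 0.8 -0.018 0 0 0; 0.8 -0.018 0 0 0")

```text
clock: 13.93
eef_pos: [510.9, 55.0, 212.7]
tcp_rot: [-3.142, -0.0, 2.927]
contact_force: [-3.7, -0.5, -1.4]
opening: 0.9
```

```bash
python3 trav.py 70.5; python3 look.py 11
```

```text
[46, 48] home -49.85177153275369 now 20.36810622288171 travel 70.2198777556354 [33.0, 31.0, 31.0, 34.0, 50.0, 77.0, 110.0, 138.0, 151.0, 147.0, 129.0, 119.0, 132.0, 153.0, 173.0, 185.0, 188.0]
[42, 44, 46, 48] home -49.842057938087265 now 20.364553654898714 travel 70.20661159298598 [31.0, 29.0, 29.0, 32.0, 45.0, 70.0, 104.0, 136.0, 150.0, 147.0, 130.0, 119.0, 127.0, 149.0, 170.0, 182.0, 186.0]
[-48, -46] home -49.9406014258896 now 23.14871325909682 travel 73.08931468498642 [20.0, 20.0, 20.0, 21.0, 21.0, 22.0, 24.0, 31.0, 39.0, 46.0, 51.0, 50.0, 45.0, 38.0, 30.0, 26.0, 24.0]
[-46, -44, -42] home -49.991602789122986 now 22.29883396476501 travel 72.290436753888 [19.0, 20.0, 20.0, 21.0, 22.0, 24.0, 29.0, 36.0, 43.0, 49.0, 49.0, 46.0, 41.0, 37.0, 37.0, 37.0, 39.0]
tcp jig [-0.33957385 -0.60420432] face at+11 => travel 70.66042615072459 [-2.57591772 -0.71241903 -1.85808149] 13.9833
side pointer [([21.7, -59.0], 35, 0.58)]
side mark [([16.4, -60.8], 38, 0.75), ([-33.4, -1.4], 34, 0.74)]
side push_face [([9.4, -0.9], 51, 0.76)]
side cam_tip [([-0.7, 31.9], 46, 0.66)]
side socket [([-31.1, 2.8], 34, 0.86)]
top pointer []
top mark [([73.9, -327.6], 5, 0.33)]
top push_face []
top cam_tip []
top socket [([-33.7, -2.0], 35, 0.88)]
tcp jig [-0.3 -0.6] [510.88687243  54.96918055 212.65217073] [-3.14151234e+00 -1.82018130e-04  2.92706561e+00] [-3.77142069 -1.18340431 -2.2340271 ] 0.9009220449340651 14.5833
```

View pics/side11.png

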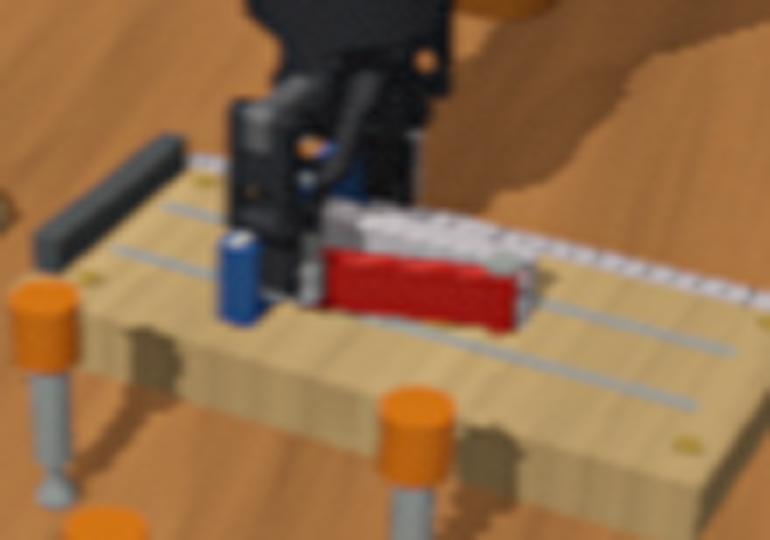

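View pics/top11.png

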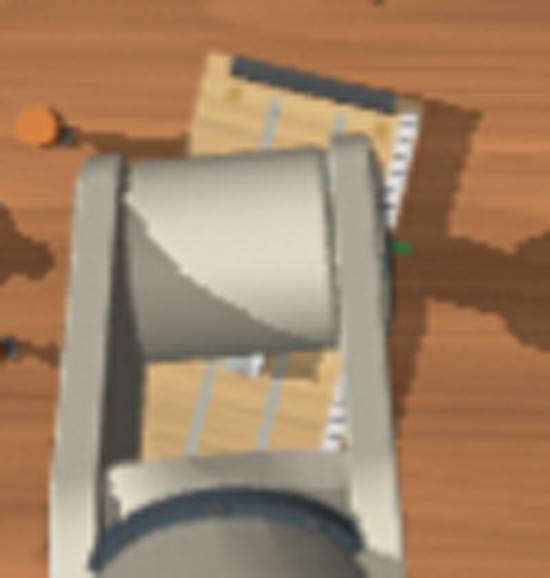

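```bash
python3 - <<'E'
from meas import *
ux=np.array([np.cos(yaw),np.sin(yaw)])
for q in ("mark","pointer"):
  A=[]
  for i in range(6):
    grab_frame("side")
    A.append([(round(float((np.array(d["point"])[:2]-o)@ux),1),round(d["conf"],2)) for d in spotter.place_of(q,"side") if abs((np.array(d["point"])[:2]-o)@[-ux[1],ux[0]]+62)<12])
  print(q,A)
E
```

```text
mark [[], [], [], [], [], []]
pointer [[(16.4, 0.95)], [(18.0, 0.88)], [(16.8, 0.79)], [(19.2, 0.65)], [(18.9, 0.84)], [(18.6, 0.64)]]
```

Pointer readings average 18.5 in jig x, which fits the travel of about 70.4 mm, and the colour-based mark readings are 18.3 and 20.7. The stop has been held there for over a second with the lever open. Now I squeeze.

Emit:
apply_moves(motion="-1 0 0 0 0; -1 0 0 0 0; -1 0 0 0 0; -1 0 0 0 0; -1 0 0 0 0; -1 0 0 0 0; -1 0 0 0 0; -1 0 0 0 0; -1 0 0 0 0; -1 0 0 0 0; -1 0 0 0 0; -1 0 0 0 0", squeeze=30)

```text
clock: 16.78
eef_pos: [511.2, 54.6, 213.1]
tcp_rot: [-3.141, 0.001, 2.927]
contact_force: [-4.6, -3.7, 7.9]
opening: 0.218
```

```bash
python3 trav.py 70.5; python3 look.py 12; python3 -c "
from rig import spotter
print([d for d in spotter.place_of('pin_tip','side')])"
```

```text
[46, 48] home -49.85177153275369 now 20.835148080635218 travel 70.68691961338891 [22.0, 23.0, 26.0, 32.0, 44.0, 64.0, 89.0, 116.0, 132.0, 134.0, 119.0, 105.0, 111.0, 131.0, 156.0, 175.0, 184.0]
[42, 44, 46, 48] home -49.842057938087265 now 20.759480476111513 travel 70.60153841419879 [21.0, 23.0, 26.0, 32.0, 44.0, 64.0, 91.0, 120.0, 138.0, 142.0, 129.0, 112.0, 111.0, 128.0, 153.0, 171.0, 182.0]
[-48, -46] home -49.9406014258896 now 18.578690719743552 travel 68.51929214563314 [23.0, 22.0, 22.0, 24.0, 27.0, 31.0, 34.0, 36.0, 36.0, 33.0, 29.0, 26.0, 24.0, 23.0, 23.0, 22.0, 21.0]
[-46, -44, -42] home -49.991602789122986 now 18.032164790265607 travel 68.02376757938859 [23.0, 22.0, 22.0, 25.0, 29.0, 33.0, 36.0, 37.0, 36.0, 33.0, 29.0, 27.0, 25.0, 24.0, 23.0, 22.0, 21.0]
tcp jig [ 0.14347569 -0.91830967] face at+11 => travel 71.14347569200893 [-4.59202229 -4.32046552  7.99337672] 16.8333
side pointer []
side mark [([-31.7, 2.1], 67, 0.69)]
side push_face [([-46.0, 248.3], 90, 0.74), ([12.6, -0.6], 52, 0.65)]
side cam_tip [([3.1, 9.2], 50, 0.47)]
side socket [([-33.0, 0.5], 32, 0.67)]
top pointer []
top mark []
top push_face []
top cam_tip []
top socket [([-31.7, -5.4], 38, 0.72)]
tcp jig [ 0.1 -0.9] [511.21624265  54.56663151 213.15986901] [-3.14121269e+00  8.54719311e-04  2.92691695e+00] [-4.26031621 -3.87365344  7.25163122] 0.2152421104166582 17.4333
[{'point': [446.6, 219.2, -0.1], 'conf': 0.85}, {'point': [519.1, 308.7, 3.5], 'conf': 0.55}]
```

View pics/side12.png

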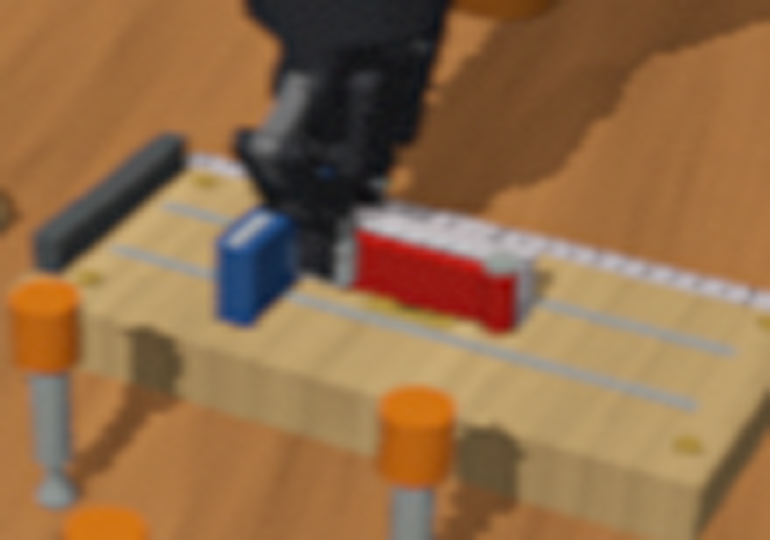

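The lever is shut: the opening reads 18.4 mm, where the 24 mm pin head read 22.5, so this fits the 20 mm bar and lever. The stop holds at about 70.6 mm of travel and the pin is still in the cup. Handing in.

```bash
python3 - <<'E'
from rig import r
print(r.sign_off()); s=r.sense(); print(s["clock"],s["eef_pos"],s["contact_force"],s["opening"])
E
```

```text
the job is handed in; nothing more can be done
None
the job is handed in; nothing more can be done
```

I pulled the pin from the jig, stood it in the white cup, and pushed the stop to the marker. With the stop held there, I squeezed the lever shut and handed in at about 17.4 s. No verdict came back, and the state could not be read after hand-in.

**Last checks:**
- **Pin:** the networks put its tip at about (519, 309, 4), within about 3 mm of the cup's centre and on its floor.
- **Stop:** it was 70.6 mm along by vision and 71.1 mm from the arm position. The target from the pictures was about 70.3 mm (70.7 side camera, 69.9 top camera). It was held still with the lever open for more than a second before the squeeze.
- **Lever:** the fingers closed to about 18.4 mm on the 20 mm bar and lever at 30 N. The reading was also 1.5 mm low on the pin head, so this fits a shut lever, and the picture shows it flush.
- **Bystanders:** I made no contact with the jar, last, hammer or brush, but I did not re-measure their positions at the end.

**Disagreements:**
- The networks' two readings of the marker (about 15 and 16 mm along the jig) were 2 to 5 mm lower than my colour measurements (18.3 and 20.7). I used the colour values because both cameras gave nearly the same travel.
- At the end, the networks could not see the marker and pointer, so the final alignment rests on the stop's measured travel, not a direct look at the two together.

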